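# Park the tub along the fence

## Task

The big blue tub is too wide to grip: push it up against the fence of the wooden board, then slide it along the fence, keeping it on the fence all the way, past the sprung orange keeper until it is pressed firmly but gently home against the dark end block. Let go, leaving the tub standing in the corner with the keeper sprung back behind it. Never lift or tip the tub and never push hard (keep under 25 N), and do not disturb the jars, the tin or the pepper mill.

Things in the scene. Friction and masses are not known exactly. Their poses are not given: they have to be found in the camera images.
- tub: Loose round dark-blue tub on the board, 0.25 to 0.5 kg; origin: centre of its underside, z up. Straight body of radius 52 mm up to 75 mm, above it a lid of radius 54.6 mm to 94 mm. A vertical finger would meet the overhanging lid and may tip the tub: lean the tool (0.1 to 0.25 rad) so that the fingertips lead, and push 20 to 45 mm above the board. Sliding it takes 1 to 5 N.
- rail: Fixed light-wood board, 14 mm thick, with fence, end block and keeper. Origin: at worktop level under the tub's centre when home; +x points to the fence, +y along it to the lane's open end, z up. Board: x = -84 (-60 below y = 17) to 70 mm, y = -70 to 245 mm. The tub starts at y = 135 to 180 mm, 15 to 35 mm short of the fence.
- fence (a point): Point on the fence's inner face, at board x = 52, y = 120 mm, 40 mm above the worktop. The fence is a fixed brown wooden wall along the board's far side, 18 mm thick, its top 69 mm above the worktop, from board y = -70 to 245 mm; its inner face is the plane x = 52 mm. Fixed items up to 105 mm tall stand close in front of the board, bottles up to 0.3 m tall nearer the robot.
- end_stop: Dark-wood end block fixed across the lane's closed end, 85 x 18 x 69 mm; origin at the middle of its underside, at worktop level, axes as the board's. Its face to the lane is the plane y = -52 mm of the board. It is hard: find it by feel. The tub is seated once pressed on it with at least 6 N for a moment; friction takes up to 10 N of the push, so push with 15 to 18 N.
- keeper (a joint): Upright orange roller pin, 20 mm in diameter, 2 to 32 mm above the board, at board x = -53, y = 31 mm. A spring (3 N, 6 N when pushed back) lets it slide away from the fence: 0 = out, 0.016 m = fully back. A tub on the fence meets it at tub y = 63 mm, pushes it back 9 mm (the finger feels 4 to 11 N more), and near home it springs out again.
- pepper_mill: Loose turned wooden pepper mill, 58 mm in diameter, 160 mm tall; origin at the centre of its underside. Leave alone.
- green_jar: Loose spice jar with a green cap, 46 mm in diameter, 106 mm tall; origin at the centre of its underside. Leave alone.
- brown_jar: Loose dark brown tablet jar with a black cap, 48 mm in diameter, 86 mm tall; origin at the centre of its underside. Leave alone.
- tin: Loose flat orange tin, 56 mm in diameter, 20 mm tall; origin at the centre of its underside. Leave alone.

How it is judged:
By the outcome, as a careful person would: the job done as asked, in the order asked, and still so for the second after the job is handed in, with the robot touching nothing.
It also fails if it takes over 72 s, if anything falls off the work surface, if the arm or the gripper's body presses on something with over 40 N, if the wrist force passes 120 N, or if a joint passes its speed limit or range.

## Robot

A 7-joint arm with a two-finger parallel gripper is mounted at the origin on a cart in front of the work surface, level with it; the furniture and walls round the work are solid. World frame = base frame: x ahead of the robot, y to its left, z up, the work surface at z = 0. Lengths are in m, angles in degrees, forces in N, time in s.
With the tool pointing down it reaches from about 0.425 to 0.8 m from the base axis. Payload 8.3 kg.
Tool frame: the origin (TCP) lies midway between the tips of the shut fingers; the grasp point (between the pads) lies 19 mm behind it (ctrl.hold_point_z is the z of the grasp point in the tool frame, in m); z points along the fingers, y is the line along which they close (so a half turn about z gives the same grasp; the last joint's range is limited). The gripper opens to 85 mm and grips with 20 to 120 N. Pads are 22 mm wide; open, the fingers measure 114 mm over their backs; the gripper's body (76 mm by 85 mm) begins 54 mm behind the grasp point. The pads swing forward as they close: fully open they stand 13 mm farther back than shut.
Start: joints at [72.943, 21.967, 0.94, 78.501, -0.361, 79.538, -2.664], TCP at [0.145, -0.608, 0.231] pointing down, gripper open.
Joint ranges: [-169.22, 169.22], [-14.56, 117.87], [-87.37, 89.26], [10.42, 133.3], [-82.24, 262.24], [0.94, 117.77], [-172.7, 172.7]. Speed limits (degrees/s): [136.94, 136.94, 172.46, 172.46, 180, 180, 180].

## Interface

Orientations are given as a 3x3 rotation matrix whose columns are the frame's x, y, z axes.
In Python, from workcell import state, viewer, ticket, ctrl gives the robot as it stands.
- The arm moves only by the tool move_arm, never from a script. Its argument "commands" is a list of rows, each a list of 7 numbers: the shift along the tool's x, y, z in m, then the turn, a rotation vector about the tool's x, y, z in degrees, then the gripper's target within -1 to 1 (shut at 1, half-way at 0, fully open at -1). In form: [[tx, ty, tz, ax, ay, az, gripper], ...]. A call has 1 to 20 rows; each row shifts and turns the commanded pose from where the row before left it, along the tool's axes as they then stand; what a row does not reach is not made up. A row lasts 1/12 s, in which the tool goes at most 41.7 mm and 7.16 degrees, less where a joint would pass 70% of its speed; a pose out of reach is approached as far as the arm can. A call with a gripper value outside its range is refused whole. The fingers move at their own pace and stop on an object; "squeeze" is the grip in N (left out, the last holds). Time passes only in rows, so rows that do not move let the fingers close. It gives the time, the measured TCP pose, the force, the opening and the grip force at its end, in the units of the state.
- state(): the state, without advancing time (a new reading comes with each control period).
- viewer.read_camera(name): name is "side" or "top"; returns a dict with "img" (384x512x3 uint8, red, green, blue), "vfov" (degrees; the focal length in pixels is half the picture's height over the tangent of half this angle, whatever the lens; pixels are square), "cx", "cy" (the principal point, pixels), "R" (3x3) and "t" (3): a world point X has camera coordinates R X + t. Camera axes: x right, y down, z forward; pixel columns grow to the right and rows downward; lengths in m; the calibration is good to about 2 mm. A picture is of the moment at which its call begins. There is no depth.
- ticket.finish_job(): hands the job in; it is judged then, once.
The state is a dict: "clock": time; "joint_positions": joint angles; "qd": joint speeds; "joint_efforts": joint torques, N m; "position": TCP position; "orientation": TCP orientation; "force": force on the tool from outside, world axes, zero at the start; "wrist_torque": the same for the moment, N m; "width": finger opening in m; "grip_force": force on a finger pad.
Only numpy, scipy, OpenCV 4.12 (cv2) and the standard library are available. Lean on these libraries where they do the work, as an engineer would, in place of code of your own. Each camera call takes 0.05 s, during which the arm holds its last target. There are 200 camera calls.

## Working session

There is one attempt and no reset: what is moved stays moved. The work goes in short steps, Python scripts to look and compute and a tool call to move; the robot and the scene stay as the last step left them, time stands still between calls to the robot, and variables do not carry over. Pictures are saved under pics/ and viewed, at most 10 in all, crops included, and the job is handed in when it is done.

Besides the shell and the picture viewer there is one more tool, called after ">>>" as name(argument=value, ...) on one line, values as JSON. move_arm: Moves the arm, as the interface text tells. Its arguments: {"type":"object","properties":{"commands":{"type":"array","items":{"type":"array","items":{"type":"number"}}},"squeeze":{"type":"number"}},"required":["commands"]}

```bash
mkdir -p pics
cat > h.py <<'E'
import numpy as np, cv2
from workcell import state, viewer, ticket, ctrl
def cam(n):
    c=viewer.read_camera(n); c['R']=np.array(c['R']); c['t']=np.array(c['t']).ravel()
    c['f']=c['img'].shape[0]/2/np.tan(np.radians(c['vfov'])/2); return c
def ray(c,u,v,z):
    d=c['R'].T@np.array([(u-c['cx'])/c['f'],(v-c['cy'])/c['f'],1]); o=-c['R'].T@c['t']
    return o+d*(z-o[2])/d[2]
def proj(c,X):
    p=c['R']@np.array(X)+c['t']; return p[:2]/p[2]*c['f']+[c['cx'],c['cy']]
def save(c,f): cv2.imwrite('pics/'+f,cv2.cvtColor(c['img'],cv2.COLOR_RGB2BGR))
E
python3 - <<'E'
from h import *
for n in('top','side'):
    c=cam(n); save(c,n+'0.png'); print(n,c['vfov'],c['cx'],c['cy'],(-c['R'].T@c['t']).round(3),c['R'].round(3).tolist())
s=state(); print(s['clock'],s['position'],np.round(s['orientation'],3).tolist(),s['force'],s['width'])
E
```

```text
top 57.8100900453761 249.99316165163046 198.79174129026757 [0.474 0.071 0.89 ] [[-0.016, -1.0, -0.001], [-0.987, 0.016, -0.161], [0.161, -0.001, -0.987]]
side 49.29085657555452 257.1600943523427 191.21065215671763 [0.408 0.688 0.912] [[-0.956, -0.292, 0.001], [-0.229, 0.747, -0.625], [0.181, -0.598, -0.781]]
0.1 [ 0.14535183 -0.60737905  0.23035827] [[0.973, 0.233, -0.0], [0.233, -0.973, 0.002], [-0.0, -0.002, -1.0]] [-0.07516075  0.15726982  0.54714673] 0.08513633549658739
```

View pics/top0.png

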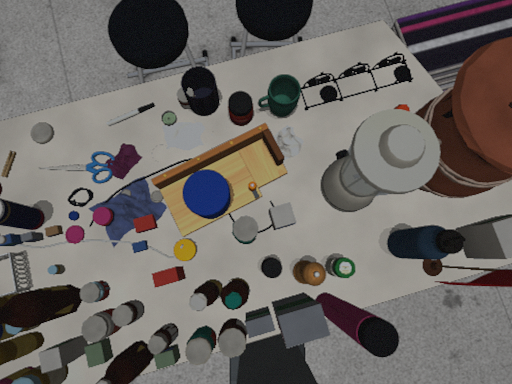

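View pics/side0.png

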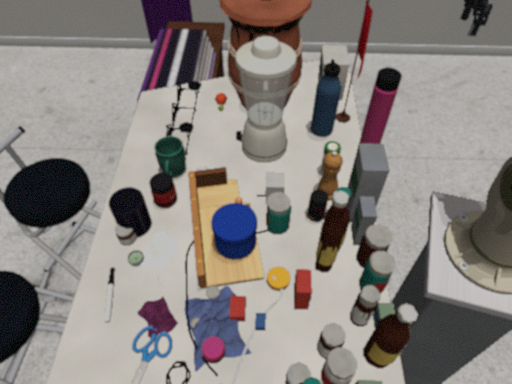

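The top view shows the tub at (207,193), the fence running from (155,180) to (270,130), the end block at about (272,145) and the keeper at (252,186). The side view agrees, with the tub at (235,230), the end block at (210,178) and tall items between the board and the robot. I'll zoom in for accuracy.

Run:
```python
from h import *
c=cam('top'); 
im=cv2.resize(c['img'][110:300,140:360],None,fx=3.6,fy=3.1,interpolation=cv2.INTER_CUBIC)
im=cv2.resize(c['img'][115:275,145:345],None,fx=3.7,fy=3.7,interpolation=cv2.INTER_CUBIC)
cv2.imwrite('pics/topz.png',cv2.cvtColor(im,cv2.COLOR_RGB2BGR))
for n in('top','side'):
    c=cam(n); hsv=cv2.cvtColor(c['img'],cv2.COLOR_RGB2HSV)
    m=cv2.inRange(hsv,(110,150,60),(125,255,255)); k,l,s,ce=cv2.connectedComponentsWithStats(m)
    for i in range(1,k):
        if s[i,4]>300: print(n,s[i],ce[i],ray(c,*ce[i],.108).round(4))
```

```text
top [ 183  170   46   46 1642] [205.80876979 192.52070646] [0.6172 0.1706 0.108 ]
side [ 213  204   43   54 1815] [234.415427   229.51900826] [0.6119 0.1955 0.108 ]
```

View pics/topz.png

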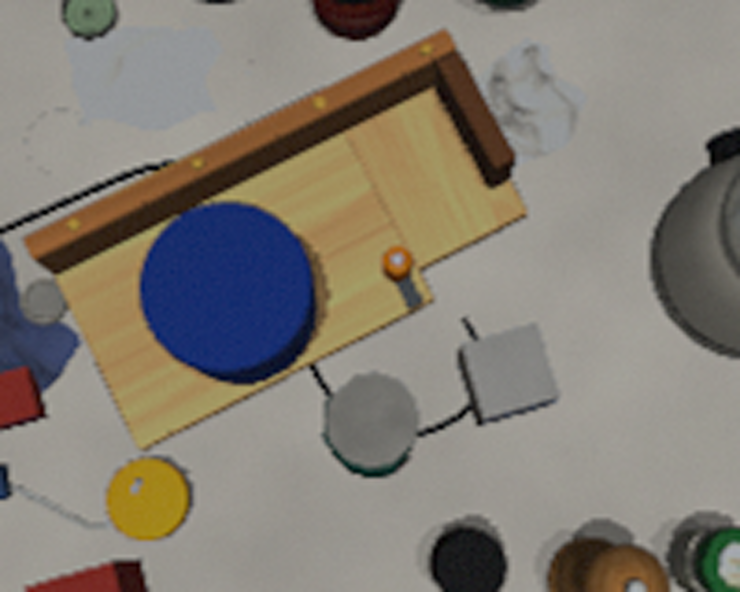

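The zoom shows the fence's back top edge from (25,240) to (447,30), the board's front corners at (143,448), (430,300) and (525,213), and the keeper top at (397,260). Two fixed items stand in front of it, a round one at (372,425) and a square one at (508,375). Next I'll fit the board pose to these points.

```bash
cat >> h.py <<'E'
def fit(P,Q):
    P,Q=np.array(P),np.array(Q)[:,:2]; p,q=P.mean(0),Q.mean(0); A=P-p;B=Q-q
    a=np.arctan2((A[:,0]*B[:,1]-A[:,1]*B[:,0]).sum(),(A*B).sum()); R=np.array([[np.cos(a),-np.sin(a)],[np.sin(a),np.cos(a)]])
    return a,R,q-R@p,(Q-q-A@R.T)
E
python3 - <<'E'
from h import *
c=cam('top')
z=lambda u,v,h: ray(c,u/3.7+145-.36,v/3.7+115-.36,h)
P=[(.070,.245),(.070,-.070),(-.084,.245),(-.084,.017),(-.060,-.070),(-.053,.031)]
Q=[z(25,240,.069),z(447,30,.069),z(143,448,.014),z(430,300,.014),z(525,213,.014),z(397,260,.046)]
a,R,o,e=fit(P,Q); print(np.degrees(a),o,(e*1000).round(1).tolist())
inv=lambda w:(R.T@(np.array(w)[:2]-o)).round(4)
# tub lid contour -> fit
hsv=cv2.cvtColor(c['img'],cv2.COLOR_RGB2HSV); m=cv2.inRange(hsv,(108,120,30),(128,255,255))
k,l,s,ce=cv2.connectedComponentsWithStats(m); i=[i for i in range(1,k) if s[i,4]>1000][0]; print(s[i])
print('tub', inv(z(226,290,.108)), z(226,290,.108), [inv(z(*p,.108)) for p in((140,290),(313,290),(225,203))])
for n,p,h in(('fixedround',(372,418),.1),('sq',(510,365),.1),('yellow',(148,498),.02),('blackcap',(468,562),.086),('pepper',(632,585),.16)):
    w=z(*p,h); print(n,w.round(3),inv(w))
E
```

```text
26.530045444464857 [0.70659261 0.0602416 ] [[-1.3, -3.5], [-2.6, -0.5], [3.1, -3.2], [-0.0, 3.9], [0.2, 3.3], [0.5, 0.1]]
[ 183  170   47   48 1764]
tub [-0.0316  0.1394] [0.61606871 0.17081004 0.108     ] [array([-0.0071,  0.1865]), array([-0.0564,  0.0917]), array([0.0182, 0.1155])]
fixedround [0.536 0.082 0.1  ] [-0.1428  0.0954]
sq [ 0.568 -0.004  0.1  ] [-0.1531  0.0047]
yellow [0.491 0.234 0.02 ] [-0.1151  0.2513]
blackcap [0.448 0.024 0.086] [-0.2474  0.0834]
pepper [ 0.436 -0.062  0.16 ] [-0.2965  0.0112]
```

Run:
```python
from h import *
T,S=cam('top'),cam('side')
def tri(a,b):
    A=[];B=[]
    for c,(u,v) in((T,a),(S,b)):
        M=np.c_[c['R'],c['t']]; x,y=(u-c['cx'])/c['f'],(v-c['cy'])/c['f']
        A+=[x*M[2]-M[0],y*M[2]-M[1]]
    A=np.array(A); return np.linalg.lstsq(A[:,:3],-A[:,3],rcond=None)[0].round(3)
print('blender top',tri((406,144),(267,45)),'bluebottle',tri((452,241),(332,68)),'magenta',tri((380,337),(387,77)))
print('brown',tri((48,305),(342,195)),tri((8,342),(342,195)),'urn', ray(T,470,70,.4))
```

```text
blender top [ 0.649 -0.186  0.343] bluebottle [ 0.496 -0.312  0.226] magenta [ 0.358 -0.113  0.365]
brown [0.409 0.314 0.457] [0.392 0.339 0.492] urn [ 0.7462202  -0.26713888  0.4       ]
```

>>> move_arm(commands=[[0,0,-0.03,0,0,0,1],[0,0,-0.04,0,0,0,1],[0,0,-0.04,0,0,0,1],[0,0,-0.04,0,0,0,1],[0,0,-0.04,0,0,0,1],[0,0,-0.04,0,0,0,1],[0,0,0,0,0,0,1],[0,0,0,0,0,0,1]], squeeze=60)

```text
clock: 1.07
position: [0.1456, -0.6086, 0.4646]
orientation: [[0.973, 0.233, 0.002], [0.233, -0.973, -0.006], [0.0, 0.007, -1.0]]
force: [0.2, 0.6, -0.3]
width: -0.0001
grip_force: 0.0
```

>>> move_arm(commands=[[0.031,-0.0035,0,0,0,-3,1],[0.031,-0.0035,0,0,0,-3,1],[0.031,-0.0035,0,0,0,-3,1],[0.031,-0.0035,0,0,0,-3,1],[0.031,-0.0035,0,0,0,-3,1],[0.031,-0.0035,0,0,0,-3,1],[0.031,-0.0035,0,0,0,-3,1],[0.031,-0.0035,0,0,0,-3,1],[0.031,-0.0035,0,0,0,-3,1],[0.031,-0.0035,0,0,0,-3,1],[0.031,-0.0035,0,0,0,-3,1],[0.031,-0.0035,0,0,0,-3,1],[0.031,-0.0035,0,0,0,-3,1],[0.031,-0.0035,0,0,0,-3,1],[0.031,-0.0035,0,0,0,-3,1],[0.031,-0.0035,0,0,0,-3,1],[0.031,-0.0035,0,0,0,-3,1],[0.031,-0.0035,0,0,0,-3,1],[0.031,-0.0035,0,0,0,-3,1],[0.031,-0.0035,0,0,0,-3,1]])

```text
clock: 2.73
position: [0.5412, -0.1606, 0.4595]
orientation: [[0.282, 0.959, -0.003], [0.959, -0.282, 0.001], [-0.0, -0.003, -1.0]]
force: [0.0, 0.1, -0.6]
width: 0.0004
grip_force: 0.0
```

>>> move_arm(commands=[[0.03,-0.0035,0,0,0,-3,1],[0.03,-0.0035,0,0,0,-3,1],[0.03,-0.0035,0,0,0,-3,1],[0.03,-0.0035,0,0,0,-3,1],[0.03,-0.0035,0,0,0,-3,1],[0.03,-0.0035,0,0,0,-3,1],[0.03,-0.0035,0,0,0,-3,1],[0.03,-0.0035,0,0,0,-3,1],[0.03,-0.0035,0,0,0,-3,1],[0.03,-0.0035,0,0,0,-3,1],[0,0,0,0,0,-4,1],[0,0,0,0,0,-4,1],[0,0,0,0,0,-5,1],[0,0,0,0,0,0,1],[0,0,0,0,0,0,1]])

```text
clock: 3.98
position: [0.5221, 0.1357, 0.4602]
orientation: [[-0.443, 0.896, -0.002], [0.896, 0.443, -0.001], [0.0, -0.002, -1.0]]
force: [-0.3, 0.5, 0.3]
width: -0.0005
grip_force: 0.0
```

```bash
cat >> h.py <<'E'
from scipy.spatial.transform import Rotation as Ro
A=26.5; BR=Ro.from_euler('z',A,degrees=True).as_matrix(); BO=np.array([.7066,.0602,0])
b2w=lambda p:BR@np.array(p)+BO
w2b=lambda p:BR.T@(np.array(p)-BO)
def goal(p,yaw,lean_axis='none',lean=0):
    # tool y at board angle yaw (0 = board +x), tool z down, then a tool-frame lean about axis
    th=np.radians(A+yaw); y=np.array([np.cos(th),np.sin(th),0]); z=np.array([0,0,-1.]); R=np.c_[np.cross(y,z),y,z]
    if lean_axis!='none': R=R@Ro.from_euler(lean_axis,lean,degrees=True).as_matrix()
    s=state(); C=np.array(s['orientation'])
    print('clock',s['clock'],'at board',w2b(s['position']).round(4),'F board',(BR.T@np.array(s['force'])).round(2),
      '| world d',(b2w(p)-s['position']).round(4),'tool shift',(C.T@(b2w(p)-s['position'])).round(4),'turn',Ro.from_matrix(C.T@R).as_rotvec(degrees=True).round(2),'newz',R[:,2].round(3),
      'shift after turn',(R.T@(b2w(p)-s['position'])).round(4))
E
python3 - <<'E'
from h import *
goal([-.122,.14,.054],0,'x',-11)
E
```

```text
clock 3.9833 at board [-0.1315  0.1499  0.4602] F board [-0.03  0.6   0.3 ] | world d [ 0.0129 -0.0046 -0.4062] tool shift [-0.0099  0.0103  0.4062] turn [-11.1    0.    -0.18] newz [ 0.171  0.085 -0.982] shift after turn [-0.0099 -0.0682  0.4006]
```

>>> move_arm(commands=[[-0.005,0.005,0.036,0,0,0,1],[-0.005,0.005,0.036,0,0,0,1],[0,0,0.036,0,0,0,1],[0,0,0.036,0,0,0,1],[0,0,0.036,0,0,0,1],[0,0,0.036,0,0,0,1],[0,0,0.034,0,0,0,1],[0,0,0,-3.7,0,0,1],[0,0,0,-3.7,0,0,1],[0,0,0,-3.7,0,0,1],[0,-0.006,0.031,0,0,0,1],[0,-0.006,0.031,0,0,0,1],[0,-0.006,0.031,0,0,0,1],[0,0,0,0,0,0,1],[0,0,0,0,0,0,1]])

```text
clock: 5.23
position: [0.5344, 0.131, 0.1153]
orientation: [[-0.444, 0.88, 0.168], [0.896, 0.436, 0.086], [0.002, 0.189, -0.982]]
force: [0.6, -0.5, 0.9]
width: 0.0002
grip_force: 0.0
```

Run:
```python
from h import *
goal([-.122,.14,.054],0,'x',-11)
c=cam('side'); im=cv2.resize(c['img'][120:320,140:400],None,fx=3,fy=3,interpolation=cv2.INTER_CUBIC)
cv2.imwrite('pics/s1.png',cv2.cvtColor(im,cv2.COLOR_RGB2BGR))
```

```text
clock 5.2333 at board [-0.1225  0.1402  0.1153] F board [ 0.33 -0.68  0.89] | world d [ 0.0005  0.     -0.0613] tool shift [-0.0003 -0.0111  0.0603] turn [-0.12 -0.09 -0.17] newz [ 0.171  0.085 -0.982] shift after turn [-0.0002 -0.0112  0.0603]
```

View pics/s1.png

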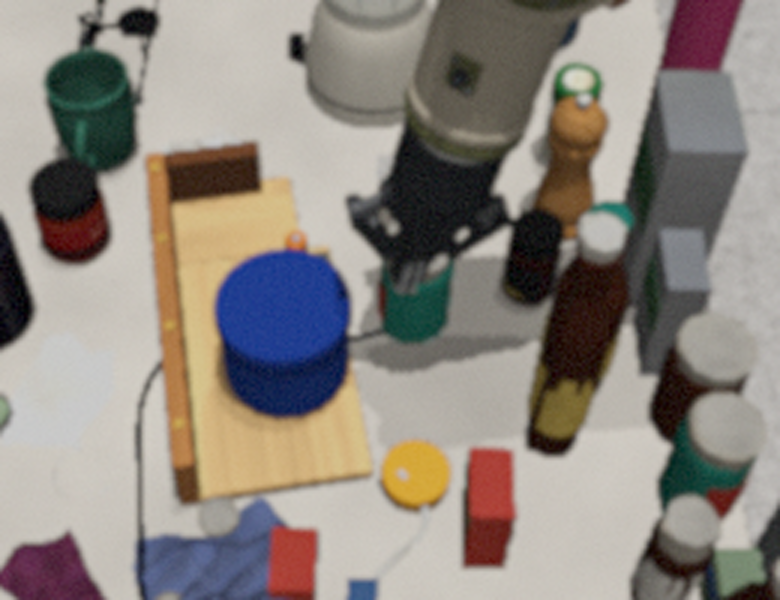

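>>> move_arm(commands=[[0,-0.006,0.0305,0,0,0,1],[0,-0.006,0.0305,0,0,0,1],[0,0,0,0,0,0,1],[0,0.0059,0.0011,0,0,0,1],[0,0.0059,0.0011,0,0,0,1],[0,0.0039,0.0008,0,0,0,1],[0,0.0029,0.0006,0,0,0,1],[0,0.0029,0.0006,0,0,0,1],[0,0.0029,0.0006,0,0,0,1],[0,0.0029,0.0006,0,0,0,1],[0,0,0,0,0,0,1]])

```text
clock: 6.2
position: [0.5629, 0.1444, 0.0571]
orientation: [[-0.445, 0.878, 0.176], [0.895, 0.437, 0.086], [-0.001, 0.196, -0.981]]
force: [-3.5, -1.2, 8.3]
width: 0.0001
grip_force: 0.9
```

Run:
```python
from h import *
goal([-.0665,.14,.054],0,'x',-11)
```

```text
clock 6.2 at board [-0.091   0.1395  0.0571] F board [-3.62  0.5   8.25] | world d [ 0.0217  0.0114 -0.0031] tool shift [0.0005 0.0234 0.0078] turn [ 0.32  0.09 -0.04] newz [ 0.171  0.085 -0.982] shift after turn [0.0005 0.0235 0.0077]
```

Run:
```python
from h import *
c=cam('side'); a=cv2.resize(c['img'][150:270,200:330],None,fx=3,fy=3,interpolation=cv2.INTER_CUBIC)
c=cam('top'); b=cv2.resize(c['img'][120:240,150:280],None,fx=3,fy=3,interpolation=cv2.INTER_CUBIC)
cv2.imwrite('pics/s2.png',cv2.cvtColor(np.hstack([a,b]),cv2.COLOR_RGB2BGR))
print(state()['force'],state()['wrist_torque'])
```

```text
[-2.11340036 -0.69432135  8.31723574] [-0.11958335  0.18691988  0.01063785]
```

View pics/s2.png

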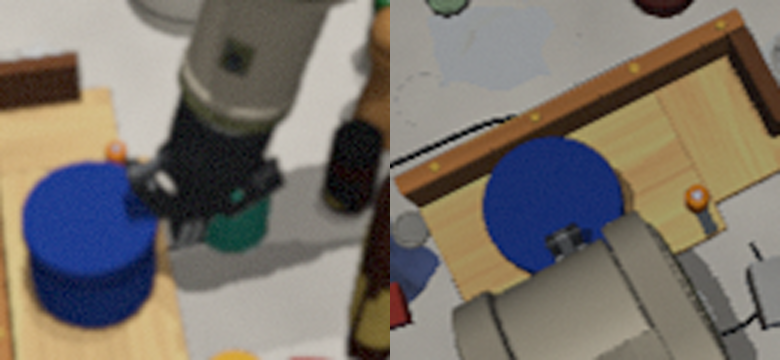

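The side crop shows the finger at the tub. The gripper body's rear sits close over the fixed green-topped item at (240,190) and is probably resting on it. I'll back off, rise a little and lean less.

>>> move_arm(commands=[[0,-0.004,-0.0008,0,0,0,1],[0,0.0008,-0.004,0,0,0,1],[0,0,0,0,0,0,1],[0,0,0,0,0,0,1]])

```text
clock: 6.63
position: [0.5576, 0.1421, 0.0592]
orientation: [[-0.445, 0.878, 0.173], [0.895, 0.437, 0.086], [-0.0, 0.194, -0.981]]
force: [-1.2, 0.3, -0.5]
width: -0.0001
grip_force: 0.0
```

Run:
```python
from h import *
goal([-.0665,.14,.056],0,'x',-8); print(state()['wrist_torque'])
```

```text
clock 6.6333 at board [-0.0968  0.1397  0.0592] F board [-0.9   0.8  -0.49] | world d [ 0.027   0.0137 -0.0032] tool shift [0.0003 0.0291 0.009 ] turn [ 3.16  0.03 -0.05] newz [ 0.125  0.062 -0.99 ] shift after turn [0.0003 0.0295 0.0074]
[-0.09348757  0.1119938  -0.01586285]
```

>>> move_arm(commands=[[0,0,0,3,0,0,1],[0,0.003,0.0004,0,0,0,1],[0,0.003,0.0004,0,0,0,1],[0,0.003,0.0004,0,0,0,1],[0,0.003,0.0004,0,0,0,1],[0,0.003,0.0008,0,0,0,1],[0,0.003,0.0008,0,0,0,1],[0,0,0,0,0,0,1]])

```text
clock: 7.3
position: [0.5744, 0.1505, 0.0585]
orientation: [[-0.445, 0.886, 0.128], [0.895, 0.441, 0.063], [-0.0, 0.143, -0.99]]
force: [-3.0, -1.4, 6.3]
width: 0.0001
grip_force: 1.5
```

Run:
```python
from h import *
goal([-.0665,.14,.055],0,'x',-8); print(state()['wrist_torque'])
```

```text
clock 7.3 at board [-0.0781  0.1398  0.0585] F board [-3.29  0.11  6.28] | world d [ 0.0102  0.0054 -0.0035] tool shift [0.0002 0.0109 0.0051] turn [ 0.22  0.02 -0.04] newz [ 0.125  0.062 -0.99 ] shift after turn [0.0002 0.011  0.0051]
[-0.17210811  0.25920028  0.0264986 ]
```

>>> move_arm(commands=[[0,-0.008,-0.0011,0,0,0,1],[0,-0.01,-0.0014,0,0,0,1],[0,0.0042,-0.03,0,0,0,1],[0,0.0042,-0.03,0,0,0,1],[0,0.0,-0.03,4,0,0,1],[0,0,0,4,0,0,1],[0,0,0,0,0,-6.9,1],[0,0,0,0,0,-6.9,1],[0,0,0,0,0,-6.9,1],[0,0,0,0,0,-6.9,1],[0,0,0,0,0,-6.9,1],[0,0,0,0,0,-6.9,1],[0,0,0,0,0,-6.9,1],[0,0,0,0,0,-6.9,1],[0,0,0,0,0,-6.9,1],[0,0,0,0,0,-6.9,1],[0,0,0,0,0,-7,1],[0,0,0,0,0,-7,1],[0,0,0,0,0,-7,1],[0,0,0,0,0,0,1]])

```text
clock: 8.97
position: [0.553, 0.1399, 0.1475]
orientation: [[-0.893, -0.451, 0.001], [-0.451, 0.893, 0.001], [-0.002, 0.0, -1.0]]
force: [-0.1, 0.3, 0.8]
width: -0.0003
grip_force: 0.0
```

Run:
```python
from h import *
goal([-.095,.143,.052],90,'y',-11); print(state()['joint_positions'])
c=cam('top'); b=cv2.resize(c['img'][120:240,150:280],None,fx=3,fy=3,interpolation=cv2.INTER_CUBIC)
c=cam('side'); a=cv2.resize(c['img'][150:270,200:330],None,fx=3,fy=3,interpolation=cv2.INTER_CUBIC)
cv2.imwrite('pics/s3.png',cv2.cvtColor(np.hstack([a,b]),cv2.COLOR_RGB2BGR))
```

```text
clock 8.9667 at board [-0.1019  0.1399  0.1475] F board [0.06 0.35 0.77] | world d [ 0.0048  0.0059 -0.0955] tool shift [-0.0068  0.0031  0.0955] turn [  0.06 -10.9    0.29] newz [ 0.171  0.085 -0.982] shift after turn [0.0114 0.0031 0.0951]
[ 21.09520541  26.36906486 -50.53542104  92.5545361   21.21722662
  71.11951874  83.33957359]
```

View pics/s3.png

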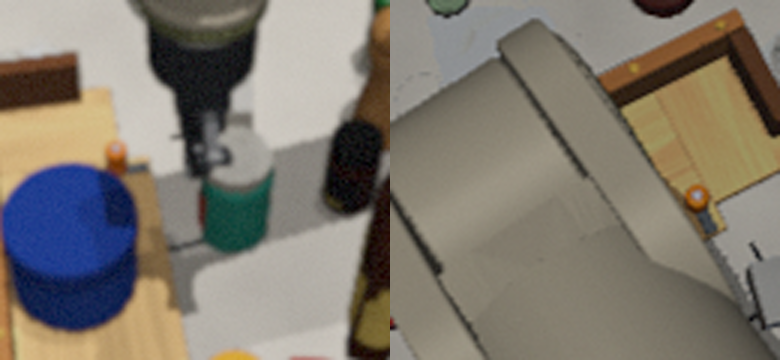

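>>> move_arm(commands=[[-0.0068,0.008,0,0,-5.5,0,1],[0,0,0,0,-5.5,0,1],[0.0061,0,0.0312,0,0,0,1],[0.0061,0,0.0312,0,0,0,1],[0.0061,0,0.0312,0,0,0,1],[0,0,0,0,0,0,1],[0,0,0,0,0,0,1]])

```text
clock: 9.65
position: [0.5547, 0.1503, 0.0514]
orientation: [[-0.88, -0.443, 0.17], [-0.435, 0.896, 0.086], [-0.19, 0.002, -0.982]]
force: [-0.1, 0.5, -0.0]
width: 0.0
grip_force: 0.0
```

Run:
```python
from h import *
goal([-.063,.148,.052],90,'y',-11); print(state()['wrist_torque'])
```

```text
clock 9.65 at board [-0.0957  0.1484  0.0514] F board [ 0.15  0.48 -0.02] | world d [0.0295 0.0142 0.0006] tool shift [-0.0322 -0.0003  0.0057] turn [ 0.06 -0.04 -0.21] newz [ 0.171  0.085 -0.982] shift after turn [-0.0322 -0.0004  0.0057]
[-0.08467088  0.1768878   0.00128646]
```

>>> move_arm(commands=[[-0.0079,0,0.0015,0,0,0,1],[-0.0059,0,0.0011,0,0,0,1],[-0.002,0,0.0004,0,0,0,1],[-0.002,0,0.0004,0,0,0,1],[-0.002,0,0.0004,0,0,0,1],[-0.002,0,0.0004,0,0,0,1],[0,0,0,0,0,0,1]])

```text
clock: 10.23
position: [0.5761, 0.1603, 0.053]
orientation: [[-0.879, -0.445, 0.173], [-0.437, 0.895, 0.086], [-0.193, 0.0, -0.981]]
force: [0.5, 0.7, -0.3]
width: -0.0001
grip_force: 0.0
```

>>> move_arm(commands=[[-0.002,0,0.0004,0,0,0,1],[-0.002,0,0.0004,0,0,0,1],[0,0,0,0,0,0,1]])

```text
clock: 10.48
position: [0.5798, 0.1622, 0.0529]
orientation: [[-0.879, -0.445, 0.173], [-0.437, 0.895, 0.086], [-0.193, 0.0, -0.981]]
force: [-0.7, 0.9, 0.7]
width: -0.0001
grip_force: 0.0
```

>>> move_arm(commands=[[-0.002,0,0.0004,0,0,0,1],[-0.002,0,0.0004,0,0,0,1],[0,0,0,0,0,0,1]])

```text
clock: 10.73
position: [0.5835, 0.164, 0.0529]
orientation: [[-0.878, -0.446, 0.173], [-0.437, 0.895, 0.086], [-0.193, 0.0, -0.981]]
force: [-0.3, -0.1, -0.1]
width: -0.0004
grip_force: 0.0
```

>>> move_arm(commands=[[-0.0015,0,0.0003,0,0,0,1],[-0.0015,0,0.0003,0,0,0,1],[0,0,0,0,0,0,1]])

```text
clock: 10.98
position: [0.5858, 0.1652, 0.0527]
orientation: [[-0.879, -0.446, 0.172], [-0.437, 0.895, 0.086], [-0.192, 0.0, -0.981]]
force: [-0.8, -1.2, 0.8]
width: 0.0003
grip_force: 0.5
```

>>> move_arm(commands=[[-0.0015,0,0.0003,0,0,0,1],[-0.0015,0,0.0003,0,0,0,1],[0,0,0,0,0,0,1]])

```text
clock: 11.23
position: [0.5884, 0.1665, 0.0526]
orientation: [[-0.879, -0.445, 0.172], [-0.437, 0.895, 0.085], [-0.192, 0.0, -0.981]]
force: [-1.8, -1.3, 0.9]
width: 0.0001
grip_force: 1.4
```

>>> move_arm(commands=[[-0.0015,0,0.0003,0,0,0,1],[-0.0015,0,0.0003,0,0,0,1],[0,0,0,0,0,0,1]])

```text
clock: 11.48
position: [0.5889, 0.1665, 0.0516]
orientation: [[-0.88, -0.445, 0.167], [-0.437, 0.895, 0.082], [-0.186, -0.001, -0.982]]
force: [-13.6, -6.3, 8.7]
width: 0.0001
grip_force: 7.0
```

>>> move_arm(commands=[[-0.0015,0,0.0003,0,0,0,1],[0,0,0,0,0,0,1]])

```text
clock: 11.65
position: [0.589, 0.1664, 0.0509]
orientation: [[-0.88, -0.445, 0.165], [-0.438, 0.896, 0.081], [-0.184, -0.001, -0.983]]
force: [-18.8, -9.7, 9.9]
width: -0.0
grip_force: 8.4
```

Run:
```python
from h import *
goal([-.063,.148,.052],90,'y',-11)
S=cam('side'); h=cv2.cvtColor(S['img'],cv2.COLOR_RGB2HSV); m=cv2.inRange(h,(108,120,30),(128,255,255))
k,l,s,ce=cv2.connectedComponentsWithStats(m); i=1+s[1:,4].argmax(); x,y,w,hh,a=s[i]; print(s[i])
for c,yy in((x,None),(x+w,None)):
  rr=np.where(l[:,min(c,x+w-1)]==i)[0]; print(c,rr.min(),rr.max())
b=cv2.resize(S['img'][150:270,190:320],None,fx=4,fy=4,interpolation=cv2.INTER_CUBIC)
cv2.imwrite('pics/s4.png',cv2.cvtColor(b,cv2.COLOR_RGB2BGR))
print('expected on fence lid centre px',[proj(S,b2w([0,yy,.108])).round(1) for yy in(.13,.14,.15)], 'lid left edge',proj(S,b2w([.0546,.14,.108])),'base fence-edge',proj(S,b2w([.052,.14,.08])))
```

```text
clock 11.65 at board [-0.0579  0.1475  0.0509] F board [-21.15  -0.28   9.94] | world d [-0.0048 -0.0019  0.0011] tool shift [ 0.0048  0.0005 -0.002 ] turn [-0.06 -0.43 -0.07] newz [ 0.171  0.085 -0.982] shift after turn [ 0.0048  0.0005 -0.002 ]
[ 199  206   46   54 1955]
199 222 225
245 223 223
expected on fence lid centre px [array([222.1, 219.2]), array([222.6, 222.7]), array([223.1, 226.2])] lid left edge [199.08095138 225.87888248] base fence-edge [201.45324443 232.37343858]
```

View pics/s4.png

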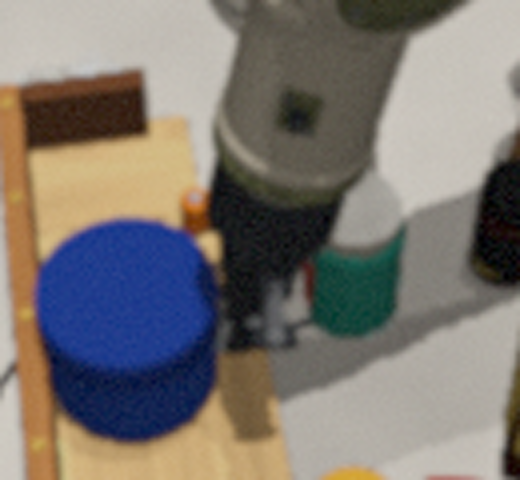

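Tub sits against the fence (lid left edge at pixel column 199, as predicted) and is upright. Backing off and going around to its open-end side.

>>> move_arm(commands=[[0.004,0,-0.0008,0,0,0,1],[0.006,0,-0.0012,0,0,0,1],[0.01,0,-0.002,0,0,0,1],[-0.0063,0,-0.033,0,0,0,1],[-0.0063,0,-0.033,0,0,0,1],[-0.0063,0,-0.033,0,5.5,0,1],[0,0,0,0,5.5,6.8,1],[0,0,0,0,0,6.8,1],[0,0,0,0,0,6.8,1],[0,0,0,0,0,6.8,1],[0,0,0,0,0,6.8,1],[0,0,0,0,0,6.8,1],[0,0,0,0,0,6.8,1],[0,0,0,0,0,6.8,1],[0,0,0,0,0,6.8,1],[0,0,0,0,0,6.8,1],[0,0,0,0,0,7,1],[0,0,0,0,0,0,1]])

```text
clock: 13.2
position: [0.5745, 0.1596, 0.1511]
orientation: [[-0.674, 0.738, 0.024], [0.739, 0.674, 0.016], [-0.005, 0.029, -1.0]]
force: [-0.2, 0.3, -0.4]
width: 0.0002
grip_force: 0.0
```

Run:
```python
from h import *
goal([-.022,.225,.150],15); goal([-.022,.225,.045],15,'y',-11)
```

```text
clock 13.2 at board [-0.0738  0.1479  0.1511] F board [-0.07  0.34 -0.39] | world d [ 0.012   0.0921 -0.0011] tool shift [0.06   0.0709 0.0028] turn [1.64 0.25 0.87] newz [ 0.  0. -1.] shift after turn [0.061  0.07   0.0011]
clock 13.2 at board [-0.0738  0.1479  0.1511] F board [-0.07  0.34 -0.39] | world d [ 0.012   0.0921 -0.1061] tool shift [0.0604 0.0679 0.1078] turn [  1.71 -10.75   0.71] newz [ 0.126 -0.143 -0.982] shift after turn [0.0802 0.07   0.0925]
```

>>> move_arm(commands=[[0.02,0.0235,0.001,1.7,0,0.8,1],[0.02,0.0235,0,0,0,0,1],[0.021,0.0235,0,0,0,0,1],[0,0,0,0,-5.5,0,1],[0,0,0,0,-5.5,0,1],[0.0067,0,0.0343,0,0,0,1],[0.0067,0,0.0343,0,0,0,1],[0.0067,0,0.0343,0,0,0,1],[0,0,0,0,0,0,1],[0,0,0,0,0,0,1]])

```text
clock: 14.03
position: [0.5845, 0.2508, 0.0439]
orientation: [[-0.658, 0.742, 0.125], [0.728, 0.67, -0.148], [-0.193, -0.007, -0.981]]
force: [0.5, -0.3, 0.1]
width: 0.0
grip_force: 0.0
```

Run:
```python
from h import *
goal([-.022,.205,.045],15,'y',-11)
d=BR@np.array([0,-1,0]); s=state(); C=np.array(s['orientation']); print('slide dir in tool',(C.T@d).round(4), 'boardx in tool',(C.T@BR[:,0]).round(4))
```

```text
clock 14.0333 at board [-0.0242  0.2251  0.0439] F board [ 0.31 -0.49  0.12] | world d [ 0.011  -0.017   0.0011] tool shift [-0.0198 -0.0032  0.0028] turn [-0.26  0.15  0.62] newz [ 0.126 -0.143 -0.982] shift after turn [-0.0198 -0.003   0.0027]
slide dir in tool [-0.9448 -0.2683  0.188 ] boardx in tool [-0.2644  0.9633  0.0457]
```

>>> move_arm(commands=[[-0.0076,-0.0021,0.0015,0,0,0,1],[-0.0076,-0.0021,0.0015,0,0,0,1],[-0.0028,-0.0008,0.0006,0,0,0,1],[-0.0028,-0.0008,0.0006,0,0,0,1],[-0.0028,-0.0008,0.0006,0,0,0,1],[-0.0028,-0.0008,0.0006,0,0,0,1],[-0.0028,-0.0008,0.0006,0,0,0,1],[-0.0028,-0.0008,0.0006,0,0,0,1],[-0.0028,-0.0008,0.0006,0,0,0,1],[-0.0028,-0.0008,0.0006,0,0,0,1]])

```text
clock: 14.87
position: [0.6027, 0.2168, 0.0449]
orientation: [[-0.656, 0.743, 0.128], [0.729, 0.669, -0.145], [-0.194, -0.002, -0.981]]
force: [-4.1, 2.0, 2.7]
width: -0.0002
grip_force: 2.0
```

```bash
cat >> h.py <<'E'
def tub():
    # side view: bounding box of blue blob; lid centre from left/right extremes
    S=cam('side'); h=cv2.cvtColor(S['img'],cv2.COLOR_RGB2HSV); m=cv2.inRange(h,(108,120,30),(128,255,255))
    k,l,s,ce=cv2.connectedComponentsWithStats(m); i=1+s[1:,4].argmax(); x,y,w,hh,a=s[i]
    e=[(c,np.where(l[:,c]==i)[0].mean()) for c in(x,x+w-1)]
    print('tub box',s[i],'left',w2b(ray(S,x-.5,y+17,.108))[:2].round(4)); return S
def look():
    goal([-.022,.06,.045],15,'y',-11); tub()
E
python3 -c "from h import *; look()"
```

```text
clock 14.8667 at board [-0.0231  0.1865  0.0449] F board [-2.77  3.65  2.71] | world d [ 5.740e-02 -1.127e-01  1.000e-04] tool shift [-0.1199 -0.0327  0.0236] turn [-0.04  0.16  0.49] newz [ 0.126 -0.143 -0.982] shift after turn [-0.1202 -0.0317  0.0233]
tub box [199 204  33  53 746] left [0.0548 0.1261]
```

>>> move_arm(commands=[[-0.0028,-0.0008,0.0006,0,0,0,1],[-0.0028,-0.0008,0.0006,0,0,0,1],[-0.0028,-0.0008,0.0006,0,0,0,1],[-0.0028,-0.0008,0.0006,0,0,0,1],[-0.0028,-0.0008,0.0006,0,0,0,1],[-0.0028,-0.0008,0.0006,0,0,0,1],[-0.0028,-0.0008,0.0006,0,0,0,1],[-0.0028,-0.0008,0.0006,0,0,0,1]])

```text
clock: 15.58
position: [0.614, 0.1941, 0.0445]
orientation: [[-0.655, 0.745, 0.128], [0.73, 0.668, -0.147], [-0.195, -0.003, -0.981]]
force: [-3.9, 2.6, 1.5]
width: -0.0002
grip_force: 2.0
```

```bash
python3 -c "from h import *; look()"
```

```text
clock 15.5833 at board [-0.0231  0.1612  0.0445] F board [-2.29  4.08  1.49] | world d [ 0.0462 -0.09    0.0005] tool shift [-0.0961 -0.0257  0.0186] turn [-0.07  0.22  0.4 ] newz [ 0.126 -0.143 -0.982] shift after turn [-0.0963 -0.0251  0.0182]
tub box [198 196  33  52 726] left [0.0554 0.1029]
```

>>> move_arm(commands=[[-0.0028,-0.0008,0.0006,0,0,0,1],[-0.0028,-0.0008,0.0006,0,0,0,1],[-0.0028,-0.0008,0.0006,0,0,0,1],[-0.0028,-0.0008,0.0006,0,0,0,1],[-0.0028,-0.0008,0.0006,0,0,0,1],[-0.0028,-0.0008,0.0006,0,0,0,1],[-0.0028,-0.0008,0.0006,0,0,0,1],[-0.0028,-0.0008,0.0006,0,0,0,1],[-0.0028,-0.0008,0.0006,0,0,0,1],[-0.0028,-0.0008,0.0006,0,0,0,1],[-0.0028,-0.0008,0.0006,0,0,0,1]])

```text
clock: 16.55
position: [0.6284, 0.1649, 0.044]
orientation: [[-0.655, 0.744, 0.128], [0.73, 0.668, -0.147], [-0.195, -0.003, -0.981]]
force: [-4.2, 3.0, 3.0]
width: 0.0002
grip_force: 2.1
```

```bash
python3 -c "from h import *; look()"
```

```text
clock 16.55 at board [-0.0233  0.1286  0.044 ] F board [-2.39  4.53  2.95] | world d [ 0.0318 -0.0608  0.001 ] tool shift [-0.0654 -0.0169  0.012 ] turn [-0.07  0.22  0.41] newz [ 0.126 -0.143 -0.982] shift after turn [-0.0655 -0.0165  0.0117]
tub box [197 184  32  53 730] left [0.055  0.0668]
```

>>> move_arm(commands=[[-0.0019,-0.0005,0.0004,0,0,0,1],[-0.0019,-0.0005,0.0004,0,0,0,1],[-0.0019,-0.0005,0.0004,0,0,0,1],[-0.0019,-0.0005,0.0004,0,0,0,1]])

```text
clock: 16.93
position: [0.6321, 0.158, 0.044]
orientation: [[-0.655, 0.744, 0.128], [0.73, 0.668, -0.146], [-0.195, -0.002, -0.981]]
force: [-3.6, 2.0, 2.7]
width: -0.0
grip_force: 2.1
```

>>> move_arm(commands=[[-0.0019,-0.0005,0.0004,0,0,0,1],[-0.0019,-0.0005,0.0004,0,0,0,1],[-0.0019,-0.0005,0.0004,0,0,0,1],[-0.0019,-0.0005,0.0004,0,0,0,1]])

```text
clock: 17.27
position: [0.6344, 0.1532, 0.0439]
orientation: [[-0.657, 0.743, 0.127], [0.729, 0.669, -0.144], [-0.192, -0.002, -0.981]]
force: [-10.8, 6.9, 7.8]
width: -0.0002
grip_force: 5.9
```

```bash
python3 -c "from h import *; look()"
```

```text
clock 17.2667 at board [-0.0231  0.1154  0.0439] F board [-6.55 11.    7.8 ] | world d [ 0.0257 -0.0491  0.0011] tool shift [-0.0529 -0.0137  0.0093] turn [-0.03  0.07  0.53] newz [ 0.126 -0.143 -0.982] shift after turn [-0.053  -0.0133  0.0092]
tub box [197 180  31  53 726] left [0.054  0.0546]
```

>>> move_arm(commands=[[-0.0014,-0.0004,0.0,0,0,0,1],[-0.0014,-0.0004,0.0,0,0,0,1]])

```text
clock: 17.48
position: [0.6354, 0.1505, 0.0441]
orientation: [[-0.657, 0.743, 0.126], [0.729, 0.669, -0.144], [-0.192, -0.003, -0.981]]
force: [-8.9, 6.6, 2.7]
width: -0.0
grip_force: 5.3
```

>>> move_arm(commands=[[-0.0014,-0.0004,0.0001,0,0,0,1],[-0.0014,-0.0004,0.0001,0,0,0,1]])

```text
clock: 17.65
position: [0.6358, 0.1481, 0.044]
orientation: [[-0.658, 0.743, 0.125], [0.729, 0.669, -0.144], [-0.191, -0.004, -0.982]]
force: [-13.3, 7.7, 5.6]
width: -0.0001
grip_force: 7.4
```

>>> move_arm(commands=[[-0.0014,-0.0004,0.0001,0,0,0,1],[-0.0014,-0.0004,0.0002,0,0,0,1]])

```text
clock: 17.82
position: [0.6359, 0.1463, 0.044]
orientation: [[-0.659, 0.742, 0.123], [0.728, 0.67, -0.144], [-0.189, -0.006, -0.982]]
force: [-16.8, 8.8, 7.9]
width: 0.0002
grip_force: 9.3
```

>>> move_arm(commands=[[0.004,0.0011,-0.0008,0,0,0,1],[0.005,0.0014,-0.001,0,0,0,1],[0.005,0.0014,-0.001,0,0,0,1],[-0.002,0.0075,0.0003,0,0,5,1],[-0.002,0.0085,0.0003,0,0,5,1],[0,0,0,0,0,0,1],[0,0,0,0,0,0,1]])

```text
clock: 18.4
position: [0.6483, 0.163, 0.0454]
orientation: [[-0.518, 0.846, 0.129], [0.834, 0.533, -0.147], [-0.193, 0.031, -0.981]]
force: [-0.9, -0.1, -0.4]
width: -0.0001
grip_force: 0.0
```

```bash
cat >> h.py <<'E'
def look2():
    goal([-.007,.115,.046],5,'y',-11); tub()
    C=np.array(state()['orientation']); print('slide in tool',(C.T@BR@[0,-1,0]).round(3))
E
python3 -c "from h import *; look2()"
```

```text
clock 18.4 at board [-0.0063  0.118   0.0454] F board [-0.86  0.26 -0.39] | world d [ 0.0008 -0.003   0.0006] tool shift [-0.003  -0.0009 -0.0001] turn [1.89 0.12 0.34] newz [ 0.1   -0.163 -0.982] shift after turn [-0.003  -0.0009 -0.0001]
tub box [197 181  14  33 289] left [0.0543 0.0577]
slide in tool [-0.977 -0.1    0.189]
```

>>> move_arm(commands=[[-0.0015,-0.0001,0.0002,1.9,0,0,1],[-0.0015,-0.0002,0.0003,0,0,0,1],[-0.0015,-0.0001,0.0002,0,0,0,1],[0,0,0,0,0,0,1]])

```text
clock: 18.78
position: [0.6497, 0.1594, 0.0454]
orientation: [[-0.517, 0.85, 0.1], [0.834, 0.527, -0.163], [-0.192, -0.001, -0.981]]
force: [-0.7, 0.8, 0.7]
width: 0.0001
grip_force: 0.3
```

>>> move_arm(commands=[[-0.0015,-0.0001,0.0002,0,0,0,1],[-0.0015,-0.0002,0.0002,0,0,0,1]])

```text
clock: 18.95
position: [0.6499, 0.1582, 0.0454]
orientation: [[-0.518, 0.85, 0.099], [0.834, 0.527, -0.162], [-0.19, -0.001, -0.982]]
force: [-5.5, 5.2, 0.7]
width: -0.0002
grip_force: 3.5
```

>>> move_arm(commands=[[-0.0015,-0.0001,0.0002,0,0,0,1],[-0.0015,-0.0002,0.0002,0,0,0,1]])

```text
clock: 19.12
position: [0.6503, 0.1559, 0.0453]
orientation: [[-0.519, 0.849, 0.097], [0.834, 0.528, -0.162], [-0.189, -0.003, -0.982]]
force: [-8.2, 4.8, 0.9]
width: -0.0004
grip_force: 4.3
```

```bash
python3 -c "from h import *; look2()"
```

```text
clock 19.1167 at board [-0.0077  0.1108  0.0453] F board [-5.18  7.99  0.89] | world d [-0.0013  0.0041  0.0007] tool shift [ 0.004   0.001  -0.0015] turn [-0.09 -0.11  0.39] newz [ 0.1   -0.163 -0.982] shift after turn [ 0.004   0.001  -0.0015]
tub box [197 183  12  29 197] left [0.0547 0.0638]
slide in tool [-0.978 -0.093  0.189]
```

>>> move_arm(commands=[[-0.0015,-0.0001,0.0002,0,0,0,1],[-0.0015,-0.0002,0.0003,0,0,0,1],[0,0,0,0,0,0,1]])

```text
clock: 19.42
position: [0.6515, 0.153, 0.0454]
orientation: [[-0.519, 0.849, 0.097], [0.834, 0.528, -0.162], [-0.189, -0.003, -0.982]]
force: [-8.7, 5.6, 1.1]
width: -0.0001
grip_force: 4.1
```

>>> move_arm(commands=[[-0.0015,-0.0001,0.0002,0,0,0,1],[-0.0015,-0.0002,0.0002,0,0,0,1]])

```text
clock: 19.58
position: [0.6523, 0.1506, 0.0453]
orientation: [[-0.519, 0.849, 0.096], [0.834, 0.528, -0.162], [-0.189, -0.004, -0.982]]
force: [-9.9, 4.2, 2.1]
width: 0.0002
grip_force: 4.5
```

>>> move_arm(commands=[[-0.0015,-0.0001,0.0002,0,0,0,1],[-0.0015,-0.0002,0.0003,0,0,0,1]])

```text
clock: 19.75
position: [0.6535, 0.1472, 0.0452]
orientation: [[-0.519, 0.849, 0.095], [0.834, 0.528, -0.163], [-0.189, -0.005, -0.982]]
force: [-9.7, 3.5, 0.7]
width: 0.0001
grip_force: 4.5
```

```bash
python3 -c "from h import *; look2()"
```

```text
clock 19.75 at board [-0.0087  0.1016  0.0452] F board [-7.1   7.43  0.69] | world d [-0.0045  0.0128  0.0008] tool shift [ 0.0128  0.0029 -0.0033] turn [-0.22 -0.11  0.4 ] newz [ 0.1   -0.163 -0.982] shift after turn [ 0.0128  0.0028 -0.0034]
tub box [196 180  13  29 208] left [0.0564 0.0542]
slide in tool [-0.978 -0.093  0.189]
```

>>> move_arm(commands=[[-0.0019,-0.0003,0.0003,0,0,0,1],[-0.0019,-0.0003,0.0003,0,0,0,1],[-0.0019,-0.0003,0.0003,0,0,0,1],[-0.0019,-0.0003,0.0003,0,0,0,1]])

```text
clock: 20.13
position: [0.6563, 0.1403, 0.0452]
orientation: [[-0.519, 0.849, 0.095], [0.834, 0.528, -0.163], [-0.188, -0.005, -0.982]]
force: [-9.4, 4.7, 0.3]
width: -0.0002
grip_force: 4.6
```

>>> move_arm(commands=[[-0.0019,-0.0003,0.0003,0,0,0,1],[-0.0019,-0.0003,0.0003,0,0,0,1],[-0.0019,-0.0003,0.0003,0,0,0,1],[-0.0019,-0.0003,0.0003,0,0,0,1]])

```text
clock: 20.47
position: [0.6601, 0.1331, 0.0457]
orientation: [[-0.519, 0.849, 0.096], [0.834, 0.528, -0.162], [-0.189, -0.004, -0.982]]
force: [-6.9, 5.4, -1.6]
width: 0.0003
grip_force: 3.8
```

```bash
python3 -c "from h import *; look2()"
```

```text
clock 20.4667 at board [-0.0091  0.086   0.0457] F board [-3.79  7.96 -1.6 ] | world d [-0.011   0.0269  0.0003] tool shift [ 0.0281  0.0048 -0.0057] turn [-0.15 -0.12  0.4 ] newz [ 0.1   -0.163 -0.982] shift after turn [ 0.0281  0.0046 -0.0058]
tub box [196 176  13  28 209] left [0.0555 0.0418]
slide in tool [-0.978 -0.093  0.189]
```

>>> move_arm(commands=[[-0.0019,-0.0002,0.0004,0,0,0,1],[-0.0019,-0.0002,0.0004,0,0,0,1],[-0.0019,-0.0002,0.0004,0,0,0,1],[-0.0019,-0.0002,0.0004,0,0,0,1]])

```text
clock: 20.85
position: [0.6641, 0.1251, 0.0458]
orientation: [[-0.518, 0.85, 0.097], [0.834, 0.527, -0.164], [-0.19, -0.004, -0.982]]
force: [-1.1, 0.4, -0.7]
width: 0.0003
grip_force: 0.0
```

>>> move_arm(commands=[[-0.0019,-0.0002,0.0004,0,0,0,1],[-0.0019,-0.0002,0.0004,0,0,0,1],[-0.0019,-0.0002,0.0004,0,0,0,1],[-0.0019,-0.0002,0.0004,0,0,0,1]])

```text
clock: 21.18
position: [0.6699, 0.1164, 0.0469]
orientation: [[-0.515, 0.851, 0.101], [0.835, 0.525, -0.164], [-0.193, -0.001, -0.981]]
force: [-0.1, -0.2, 0.7]
width: 0.0
grip_force: 0.0
```

>>> move_arm(commands=[[-0.0015,-0.0002,0.0003,0,0,0,1],[-0.0015,-0.0002,0.0003,0,0,0,1],[-0.0015,-0.0002,0.0003,0,0,0,1]])

```text
clock: 21.43
position: [0.6715, 0.1127, 0.0467]
orientation: [[-0.516, 0.851, 0.1], [0.835, 0.526, -0.164], [-0.192, -0.001, -0.981]]
force: [0.2, 0.6, 0.7]
width: -0.0003
grip_force: 0.0
```

```bash
python3 -c "from h import *; look2()"
```

```text
clock 21.4333 at board [-0.008   0.0627  0.0467] F board [0.5  0.45 0.7 ] | world d [-0.0225  0.0473 -0.0007] tool shift [ 0.0512  0.0057 -0.0093] turn [-0.01  0.09  0.21] newz [ 0.1   -0.163 -0.982] shift after turn [ 0.0512  0.0056 -0.0093]
tub box [195 170  12  26 189] left [0.0565 0.0224]
slide in tool [-0.977 -0.09   0.192]
```

>>> move_arm(commands=[[-0.0015,-0.0002,0.0003,0,0,0,1],[-0.0015,-0.0002,0.0003,0,0,0,1],[0,0,0,0,0,0,1]])

```text
clock: 21.73
position: [0.6727, 0.1097, 0.0466]
orientation: [[-0.516, 0.851, 0.1], [0.835, 0.525, -0.164], [-0.192, -0.001, -0.981]]
force: [-0.2, -0.8, -0.5]
width: -0.0002
grip_force: 0.0
```

>>> move_arm(commands=[[-0.0015,-0.0002,0.0003,0,0,0,1],[0,0,0,0,0,0,1]])

```text
clock: 21.9
position: [0.673, 0.1092, 0.0465]
orientation: [[-0.516, 0.85, 0.1], [0.835, 0.526, -0.163], [-0.191, -0.001, -0.982]]
force: [-0.4, 0.5, 0.0]
width: -0.0004
grip_force: 0.5
```

>>> move_arm(commands=[[-0.0015,-0.0002,0.0003,0,0,0,1],[0,0,0,0,0,0,1]])

```text
clock: 22.07
position: [0.6732, 0.109, 0.0465]
orientation: [[-0.517, 0.85, 0.099], [0.834, 0.527, -0.162], [-0.19, -0.001, -0.982]]
force: [-2.5, 3.2, 0.7]
width: 0.0002
grip_force: 2.1
```

>>> move_arm(commands=[[-0.0015,-0.0002,0.0002,0,0,0,1],[0,0,0,0,0,0,1]])

```text
clock: 22.23
position: [0.6734, 0.1089, 0.0465]
orientation: [[-0.519, 0.849, 0.099], [0.834, 0.528, -0.161], [-0.189, -0.001, -0.982]]
force: [-4.2, 5.6, 1.5]
width: 0.0007
grip_force: 3.7
```

>>> move_arm(commands=[[-0.0015,-0.0002,0.0002,0,0,0,1],[0,0,0,0,0,0,1]])

```text
clock: 22.4
position: [0.6735, 0.1088, 0.0465]
orientation: [[-0.52, 0.849, 0.099], [0.834, 0.529, -0.16], [-0.188, -0.001, -0.982]]
force: [-6.1, 7.4, 1.9]
width: 0.0001
grip_force: 5.1
```

```bash
python3 -c "from h import *; look2()"
```

```text
clock 22.4 at board [-0.008   0.0582  0.0465] F board [-2.18  9.33  1.88] | world d [-0.0245  0.0512 -0.0005] tool shift [ 0.0555  0.0063 -0.0101] turn [ 0.04 -0.19  0.43] newz [ 0.1   -0.163 -0.982] shift after turn [ 0.0555  0.0059 -0.0102]
tub box [195 170  12  24 185] left [0.0565 0.0224]
slide in tool [-0.978 -0.095  0.187]
```

Firm stop at about TCP y = 58 mm, where home is expected. Building up to about 16 N.

>>> move_arm(commands=[[-0.0015,-0.0002,0.0002,0,0,0,1],[-0.0012,-0.0001,0.0002,0,0,0,1],[0,0,0,0,0,0,1]])

```text
clock: 22.7
position: [0.6737, 0.1086, 0.0465]
orientation: [[-0.522, 0.848, 0.097], [0.833, 0.531, -0.157], [-0.185, -0.001, -0.983]]
force: [-10.4, 12.5, 3.7]
width: -0.0004
grip_force: 7.7
```

>>> move_arm(commands=[[-0.0012,-0.0001,0.0002,0,0,0,1],[0,0,0,0,0,0,1],[0,0,0,0,0,0,1]])

```text
clock: 22.95
position: [0.6737, 0.1086, 0.0465]
orientation: [[-0.522, 0.847, 0.097], [0.833, 0.531, -0.157], [-0.184, -0.001, -0.983]]
force: [-11.2, 13.8, 4.9]
width: -0.0001
grip_force: 8.9
```

>>> move_arm(commands=[[0,0,0,0,0,0,1],[0,0,0,0,0,0,1],[0,0,0,0,0,0,1],[0,0,0,0,0,0,1],[0,0,0,0,0,0,1],[0,0,0,0,0,0,1]])

```text
clock: 23.45
position: [0.6738, 0.1086, 0.0465]
orientation: [[-0.522, 0.847, 0.097], [0.833, 0.531, -0.157], [-0.184, -0.001, -0.983]]
force: [-12.2, 14.3, 4.9]
width: 0.0003
grip_force: 8.9
```

>>> move_arm(commands=[[0.003,0.0003,-0.0006,0,0,0,1],[0.003,0.0003,-0.0006,0,0,0,1],[0.004,0.0004,-0.0008,0,0,0,1],[0.01,0.001,-0.0019,0,0,0,1],[0.02,0.002,-0.0038,0,0,0,1],[0.02,0.002,-0.0038,0,0,0,1],[0.01,0.001,-0.0019,0,0,0,1],[-0.007,0,-0.036,0,0,0,1],[-0.007,0,-0.036,0,0,0,1],[-0.007,0,-0.036,0,0,0,1],[0,0,-0.04,0,5.5,0,1],[0,0,-0.04,0,5.5,0,1],[0,0,-0.04,0,0,0,1],[0,0,-0.04,0,0,0,1],[0,0,-0.03,0,0,0,1],[0.03,-0.03,0,0,0,0,1],[0.03,-0.03,0,0,0,0,1],[0.03,-0.03,0,0,0,0,1],[0,0,0,0,0,0,1]])

```text
clock: 25.03
position: [0.5099, 0.2084, 0.3461]
orientation: [[-0.533, 0.846, -0.002], [0.846, 0.533, -0.003], [-0.002, -0.003, -1.0]]
force: [0.3, 1.1, -0.3]
width: 0.0001
grip_force: 0.0
```

Run:
```python
from h import *
S=tub(); T=cam('top'); print('lid centre expected', proj(S,b2w([0,0,.108])), proj(T,b2w([0,0,.108])), 'keeper out exp', proj(T,b2w([-.053,.031,.046])),proj(S,b2w([-.053,.031,.046])),proj(S,b2w([-.062,.031,.046])))
a=cv2.resize(S['img'][120:260,170:300],None,fx=3,fy=3,interpolation=cv2.INTER_CUBIC)
b=cv2.resize(T['img'][100:240,180:310],None,fx=3,fy=3,interpolation=cv2.INTER_CUBIC)
cv2.imwrite('pics/s5.png',cv2.cvtColor(np.hstack([a,b]),cv2.COLOR_RGB2BGR))
```

```text
tub box [ 195  164   41   49 1654] left [0.0551 0.0029]
lid centre expected [216.27375695 177.37879453] [253.39560729 153.98030897] keeper out exp [251.97494383 185.11966857] [239.54887534 199.20895244] [242.96348707 198.75938861]
```

View pics/s5.png

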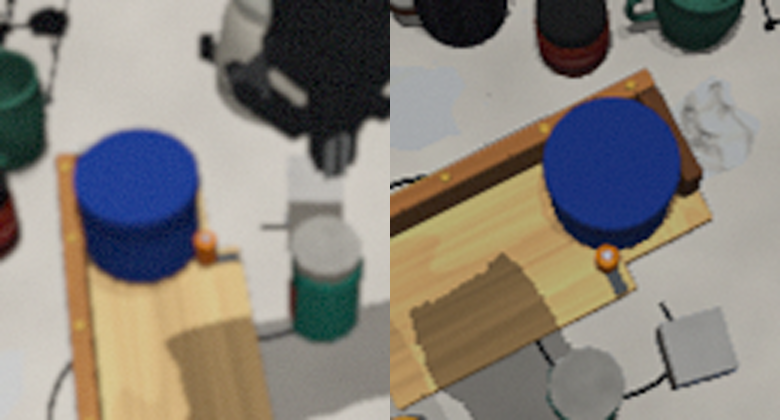

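The tub stands upright in the corner against the fence and the end block. The keeper has sprung out again, at top-view pixel (252,186) against a predicted (252,185). The robot is touching nothing.

```bash
python3 -c "from h import *; print(ticket.finish_job())"
```

```text
the job is handed in; nothing more can be done
None
```

The tub is seated in the corner, on the fence and pressed home on the end block at about 17 N, with the keeper sprung back behind it and the job handed in; early on the gripper pressed on something (probably the lid) with about 8 N, and the highest total push I read was about 23 N.

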